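# Tube rack through the spring gate

### The job

With one fingertip press down the long red bar beside the chute so that the orange gate flap swings up out of the chute, and keep it held open while another finger pushes the cream tube rack along the chute until the whole rack is past the flap; the flap must not press on the rack. Then let the bar come up so that the gate shuts behind the rack, and move clear. Only push the rack, never pick it up or tip it, and leave the other bottles and glassware where they stand.

Things in the scene. Friction and masses are not known exactly. Their poses are not given: they have to be found in the camera images.
- chute: Straight open metal chute, 425 mm long, fixed to the bench. Origin: bench level, on its centre line, below the middle of the gate flap. Axes: y along the chute the way the rack must travel, x across towards the red press bar, z up. Floor 4 mm thick, y -250 to +175 mm. Side walls 6 mm thick, inner faces at x -33 and +33 mm, 30 mm high. Black end stop, 44 mm high, inner face at y +170 mm.
- rack: Loose cream tube rack, capped vials fixed in it: 60 mm wide (x), 110 mm long (y), 70 mm high, caps to 74 mm; 0.2 to 0.45 kg. Origin: centre of its underside, which lies on the chute floor; axes as the chute's. It starts in the chute before the gate, centre at chute y -130 to -85 mm. Its rear end (-y) is a solid upright plate of full width and height.
- gate (a joint): Gate angle, rad. Flap, shaft and press bar turn as one. 0 = shut: flap leans 1.1 rad from vertical across the chute and blocks the rack. Grows as the bar is pressed down; at 1.1 the flap stands upright, clear of the chute. The rack passes freely from 0.9 up; hard stop at 1.25. A spring shuts it when released; holding it open takes 5 to 7 N on the bar.
- flap_edge (a point): Middle of the orange flap's free edge. The flap is 20 mm long along the chute (chute y -10 to +10 mm), 50 mm from shaft to free edge, 5 mm thick. Free edge 69 mm above the bench when shut, over the chute's centre line; 96 mm when upright at gate angle 1.1.
- shaft_mid (a point): Point on the axis of the gate's steel shaft, level with the flap: chute x 45 mm, 46 mm above the bench. The shaft is 8 mm thick and runs along chute y from -238 to +34 mm, just outside the wall, on three posts 12 mm wide (x), 54 mm high, at chute y -232, -50 and +32 mm.
- bar_mid (a point): On the axis of the round red press bar, at chute y -100 mm. Bar 16 mm thick, parallel to the chute, y -240 to +40 mm, 32 mm from the shaft's axis. Shut: axis at chute x 71 mm, 64 mm above the bench. At gate angle 1.05: x 74 mm, 32 mm above the bench (bar top 40 mm); x 77 mm half way. A fingertip slides along its top. Three 6 mm arms join it to the shaft at y -220, -110, +22 mm.
- dropper_amber: Bystander: small round dropper bottle of amber liquid, 48 mm across, about 93 mm tall, red rubber bulb; stands beside the chute on the side away from the press bar. Origin: centre of its underside, z up.
- dropper_clear: Bystander: small round clear dropper bottle, 48 mm across, about 93 mm tall, red bulb; stands on the press-bar side of the chute, beyond the gate. Origin: centre of its underside, z up.
- dropper_dark: Bystander: dropper bottle of dark liquid, 54 mm across, about 93 mm tall, to the robot's right of the chute. Origin: centre of its underside, z up.
- beaker: Bystander: glass beaker, 58 mm across, 70 mm tall, beside the chute on the side away from the press bar. Origin: centre of its underside, z up.
- jar: Bystander: small amber jar, 48 mm across, 55 mm tall, on the press-bar side of the chute, clear of the bar. Origin: centre of its underside, z up.
- reagent: Bystander: white reagent bottle with blue cap, 66 mm across, 120 mm tall, to the robot's left of the chute. Origin: centre of its underside, z up.
- dish: Bystander: low glass dish, 90 mm across, 16 mm tall, to the robot's right of the chute. Origin: centre of its underside, z up.
There are look-alikes about, which are no part of the job. Leave any purple look-alike of the rack alone.

How it is judged:
On the way, in this order (a step that is already met when the one before it is completed fails the run):
1. a fingertip holds the gate open while the rack is still before it (value of joint gate above 0.8 rad and contact force between the fingers and gate above 0.5 N and y of rack in the frame of chute below -0.065 m), for 0.2 s.
2. the rack is passing the flap while a finger holds the gate open (value of joint gate above 0.8 rad and contact force between the fingers and gate above 0.5 N and y of rack in the frame of chute between -0.03 and 0.05 m), for 0.2 s.
At the end, for the whole second after the job is handed in: The rack stands at rest on the chute floor, upright (within 0.1 rad) and between the walls, its rear end past the flap's far edge (its centre 66 mm or more beyond the flap's middle, chute y), and the gate has shut again (joint under 0.1 rad) (y of rack in the frame of chute between 0.066 and 0.13 m and x of rack in the frame of chute between -0.008 and 0.008 m and z of rack in the frame of chute below 0.01 m and angle between rack's own z axis and vertical below 0.1 rad and value of joint gate below 0.1 rad and linear speed of rack below 0.02 m/s); the robot touches nothing.
It fails at once if the flap and the rack press on each other (over 1.5 N) (contact force between gate and rack above 1.5 N).
It fails at once if the rack is lifted more than 12 mm or tipped over 0.2 rad (z of rack in the frame of chute above 0.016 m or angle between rack's own z axis and vertical above 0.2 rad).
It fails at once if a bystander is moved more than 20 mm or tipped (distance of any of dropper_amber, dropper_clear, dropper_dark, beaker, jar, reagent, dish from where it was at the start of the episode above 0.02 m or angle between any of dropper_amber, dropper_clear, dropper_dark, beaker, jar, reagent, dish's own z axis and vertical above 0.35 rad).
It also fails if it takes over 43 s, if anything falls off the work surface, if the arm or the gripper's body presses on something with over 40 N, if the wrist force passes 120 N, or if a joint passes its speed limit or range.

### The arm

A 6-joint arm with a two-finger parallel gripper is mounted at the origin on the work surface. World frame = base frame: x ahead of the robot, y to its left, z up, the work surface at z = 0. Lengths are in m, angles in rad, forces in N, time in s.
With the tool pointing down it reaches from about 0.325 to 0.9 m from the base axis. Payload 3.5 kg.
Tool frame: the origin (TCP) lies midway between the tips of the shut fingers; the grasp point (between the pads) lies 19 mm behind it; z points along the fingers, y is the line along which they close (so a half turn about z gives the same grasp; the last joint's range is limited). The gripper opens to 85 mm and grips with 20 to 120 N. Pads are 22 mm wide; open, the fingers measure 114 mm over their backs; the gripper's body (76 mm by 85 mm) begins 54 mm behind the grasp point. The pads swing forward as they close: fully open they stand 13 mm farther back than shut.
Start: joints at [-1.342, 0.276, -0.026, 1.268, 0, 1.467], TCP at [0.204, -0.591, 0.231] pointing down, gripper open.
Joint ranges: [-3.12, 3.12], [-0.85, 1.88], [-1.08, 1.24], [-1.95, 2.15], [-1.57, 1.53], [-3.14, 3.14]. Speed limits (rad/s): [2.57, 2.57, 3.14, 3.14, 3.14, 3.14].

### API

Orientations are given as a unit quaternion [x, y, z, w].
In Python, from rig import monitor, cams, order gives the robot as it stands.
- The arm moves only by the shell command python3 -m creep 'ROWS' [FORCE]. ROWS is JSON, a list of rows, each a list of 7 numbers: the shift along the world's x, y, z in mm, then the turn, a rotation vector about the world's x, y, z in degrees, then the finger opening in mm, from 0 to 85.4. In form: [[dx, dy, dz, wx, wy, wz, gripper], ...]. A call has 1 to 12 rows; each row shifts and turns the commanded pose from where the row before left it; what a row does not reach is not made up. A row lasts 1/12 s, in which the tool goes at most 41.7 mm and 7.16 degrees, less where a joint would pass 70% of its speed; a pose out of reach is approached as far as the arm can. A call is refused whole if a number of a shift passes 41.7 or a number of a turn 7.16, either way. A call with a gripper value outside its range is refused whole. The fingers move at their own pace and stop on an object; FORCE is the grip in N (left out, the last holds). Time passes only in rows, so rows that do not move let the fingers close. It gives the time, the measured TCP pose, the force, the opening and the grip force at its end, in the units of the state.
- monitor.read_state(): the state, without advancing time (a new reading comes with each control period).
- cams.grab_frame(name): name is "side" or "top" or "wrist"; returns a dict with "image" (384x512x3 uint8, red, green, blue), "fx", "fy", "cx", "cy" (pixels), "origin" and "rotation" of the camera in the world. Camera axes: x right, y down, z forward; pixel columns grow to the right and rows downward; lengths in m; the calibration is good to about 2 mm. A picture is of the moment at which its call begins. There is no depth.
- order.hand_in(): hands the job in; it is judged then, once.
The state is a dict: "clock": time; "joint_positions": joint angles; "joint_velocities": joint speeds; "joint_efforts": joint torques, N m; "tool_pos": TCP position; "tool_rot": TCP orientation; "contact_force": force on the tool from outside, world axes, zero at the start; "moment": the same for the moment, N m; "finger_gap": opening from 0.0 (shut) to 1.0 (fully open); "gripper_force": force on a finger pad.
Only numpy, scipy, OpenCV 4.12 (cv2) and the standard library are available. Lean on these libraries where they do the work, as an engineer would, in place of code of your own. Each camera call takes 0.05 s, during which the arm holds its last target. There are 200 camera calls.

## Working session

There is one attempt and no reset: what is moved stays moved. The work goes in short steps, Python scripts to look and compute and a shell command to move; the robot and the scene stay as the last step left them, time stands still between calls to the robot, and variables do not carry over. Pictures are saved under pics/ and viewed, at most 10 in all, crops included, and the job is handed in when it is done.

```bash
ls; mkdir -p pics; python3 - <<'E'
from rig import monitor,cams
import cv2,numpy as np
ims=[]
for n in("side","top"):
    f=cams.grab_frame(n);im=f["image"]
    cv2.imwrite(f"pics/{n}0.png",cv2.cvtColor(np.ascontiguousarray(im),cv2.COLOR_RGB2BGR))
    print(n,f["fx"],f["cx"],f["cy"],np.round(f["origin"],3),np.round(f["rotation"],3).tolist())
print(monitor.read_state())
E
```

```text
pics
side 426.65590446237974 257.25975870664524 196.54500599207444 [0.517 0.996 0.971] [-0.004, 0.915, -0.404, 0.013]
top 493.82981239658545 247.69329948501843 190.0050256630099 [0.362 0.027 1.647] [0.708, -0.703, 0.053, -0.037]
{'clock': 0.1, 'joint_positions': array([-1.34237258e+00,  2.77061217e-01, -2.77595217e-02,  1.26797961e+00,
        1.22497208e-05,  1.46738858e+00]), 'joint_velocities': array([-0.00029241, -0.00079371,  0.00409068,  0.00092847,  0.00159193,
        0.00105084]), 'joint_efforts': array([ 4.92216077e-04, -4.46709645e+01,  2.96128231e+01,  8.45328032e-03,
       -9.44125077e-05,  1.19012793e-05]), 'tool_pos': array([ 0.20343843, -0.59021808,  0.23026141]), 'tool_rot': array([ 9.86267034e-01,  1.65155481e-01, -5.64800835e-05, -1.00043754e-03]), 'contact_force': array([-0.55259906, -0.42317829, -0.11028781]), 'moment': array([-0.01945485,  0.02302032,  0.02211824]), 'gripper_force': 0.0, 'finger_gap': 1.0029472250299951}
```

View pics/top0.png

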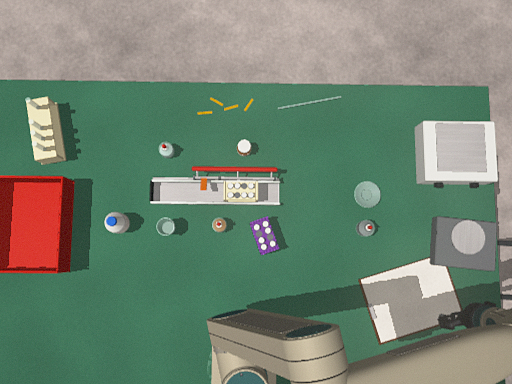

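View pics/side0.png

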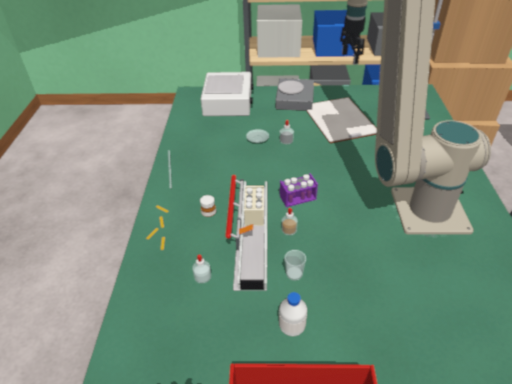

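The top view shows the chute running left–right from (152,190) to (280,190). The gate flap is at (204,184) and the red bar at row 169. The cream rack is at (241,191), in the chute; the purple look-alike at (264,236) and the cream thing at (45,130) stand outside it, so the one in the chute is the rack. Now I'll measure from both views and enlarge to confirm.

```bash
cat > h.py <<'E'
import numpy as np,cv2
from rig import cams
def ray(f,p):
    d=np.array([(p[0]-f["cx"])/f["fx"],(p[1]-f["cy"])/f["fy"],1.]);return np.array(f["origin"]),np.array(f["rotation"])@d
def plane(f,p,z):
    o,d=ray(f,p);return o+d*(z-o[2])/d[2]
def tri(a,p,b,q):
    o,d=ray(a,p);u,e=ray(b,q);t=np.linalg.lstsq(np.c_[d,-e],u-o,rcond=None)[0]
    A,B=o+t[0]*d,u+t[1]*e;return (A+B)/2,np.linalg.norm(A-B)
def mask(f,lo,hi,box):
    h=cv2.cvtColor(np.ascontiguousarray(f["image"]),cv2.COLOR_RGB2HSV);m=cv2.inRange(h,lo,hi)
    k=np.zeros_like(m);x0,y0,x1,y1=box;k[y0:y1,x0:x1]=m[y0:y1,x0:x1];return k
def ends(m):
    n,l,s,c=cv2.connectedComponentsWithStats(m);i=1+np.argmax(s[1:,4]);ys,xs=np.nonzero(l==i);P=np.c_[xs,ys].astype(float)
    c=P.mean(0);v=np.linalg.svd(P-c,full_matrices=0)[2][0];t=(P-c)@v
    return c,c+v*(t.min()-.5),c+v*(t.max()+.5),len(P)
E
python3 - <<'E'
from h import *
t=cams.grab_frame("top");s=cams.grab_frame("side")
bx={'t':(145,155,290,215),'s':(215,165,275,295)}
for nm,lo,hi in(("red",(0,150,90),(5,255,255)),("orange",(7,170,120),(16,255,255)),("cream",(18,35,150),(32,130,255))):
    a=ends(mask(t,lo,hi,bx['t']));b=ends(mask(s,lo,hi,bx['s']))
    print(nm,[np.round(x,1).tolist() for x in a],[np.round(x,1).tolist() for x in b])
    if nm=="red":
        print([ (np.round(x,4),round(e,4)) for x,e in (tri(t,a[1],s,b[1]),tri(t,a[2],s,b[2]),tri(t,a[1],s,b[2]),tri(t,a[2],s,b[1]))])
        print(plane(t,a[1],.064),plane(t,a[2],.064),plane(s,b[1],.064),plane(s,b[2],.064))
    else: print(tri(t,a[0],s,b[0]))
A=cv2.resize(t["image"][150:220,140:290],None,fx=5,fy=5,interpolation=2)[:,:,::-1]
cv2.imwrite("pics/c1.png",A)
B=cv2.resize(s["image"][170:295,205:325],None,fx=4.7,fy=4.7,interpolation=2)[:,:,::-1]
cv2.imwrite("pics/c2.png",B)
E
```

```text
red [[236.0, 168.8], [191.5, 168.4], [277.5, 169.1], 376] [[230.5, 207.2], [233.6, 174.5], [227.7, 237.6], 292]Traceback (most recent call last):
  File "<stdin>", line 8, in <module>
  File "h.py", line 8, in tri
    o,d=ray(a,p);u,e=ray(b,q);t=np.linalg.lstsq(np.c_[d,-e],u-o,rcond=None)[0]
        ~~~^^^^^
  File "h.py", line 4, in ray
    d=np.array([(p[0]-f["cx"])/f["fx"],(p[1]-f["cy"])/f["fy"],1.]);return np.array(f["origin"]),np.array(f["rotation"])@d
                                                                                                ~~~~~~~~~~~~~~~~~~~~~~~^~
ValueError: matmul: Input operand 1 has a mismatch in its core dimension 0, with gufunc signature (n?,k),(k,m?)->(n?,m?) (size 3 is different from 4)
```

```bash
sed -i 's/np.array(f\["rotation"\])@d/Rotation.from_quat(f["rotation"]).apply(d)/; 1a from scipy.spatial.transform import Rotation' h.py
python3 - <<'E'
from h import *
t=cams.grab_frame("top");s=cams.grab_frame("side")
bx={'t':(145,155,290,215),'s':(215,165,275,295)}
for nm,lo,hi in(("red",(0,150,90),(5,255,255)),("orange",(7,170,120),(16,255,255)),("cream",(18,35,150),(32,130,255))):
    a=ends(mask(t,lo,hi,bx['t']));b=ends(mask(s,lo,hi,bx['s']))
    print(nm,[np.round(x,1).tolist() for x in a],[np.round(x,1).tolist() for x in b])
    if nm=="red":
        print([ (np.round(x,4),round(e,4)) for x,e in (tri(t,a[1],s,b[1]),tri(t,a[2],s,b[2]),tri(t,a[1],s,b[2]),tri(t,a[2],s,b[1]))])
        print(plane(t,a[1],.064),plane(t,a[2],.064),plane(s,b[1],.064),plane(s,b[2],.064))
    else: print(tri(t,a[0],s,b[0]))
A=cv2.resize(t["image"][150:220,140:290],None,fx=5,fy=5,interpolation=2)[:,:,::-1]
cv2.imwrite("pics/c1.png",A)
B=cv2.resize(s["image"][170:295,205:325],None,fx=4.7,fy=4.7,interpolation=2)[:,:,::-1]
cv2.imwrite("pics/c2.png",B)
E
```

```text
red [[236.1, 168.8], [191.5, 168.4], [277.5, 169.1], 377] [[230.5, 207.3], [233.6, 174.5], [227.7, 237.6], 289]
[(array([0.602 , 0.1545, 0.2798]), np.float64(0.0099)), (array([ 0.6858, -0.1322, -0.273 ]), np.float64(0.0135)), (array([0.6346, 0.1747, 0.0641]), np.float64(0.0011)), (array([ 0.6342, -0.1042,  0.0685]), np.float64(0.0007))]
[0.63411866 0.17467501 0.064     ] [ 0.63457584 -0.10457303  0.064     ] [ 0.63510681 -0.10975598  0.064     ] [0.63519014 0.17445327 0.064     ]
orange [[203.4, 183.8], [204.0, 178.3], [202.8, 189.7], 61] [[245.6, 228.8], [252.0, 226.1], [239.2, 231.5], 50]
(array([0.584993  , 0.13560593, 0.05921736]), np.float64(0.0008418528009788121))
cream [[240.8, 192.3], [222.5, 192.7], [257.7, 192.0], 413] [[253.7, 216.9], [244.0, 216.2], [263.8, 217.7], 268]
(array([ 0.56693699,  0.0136131 , -0.01378023]), np.float64(0.0003141493177359899))
```

View pics/c1.png

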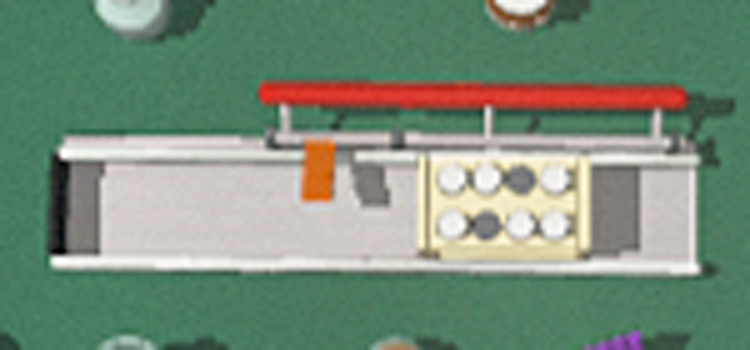

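View pics/c2.png

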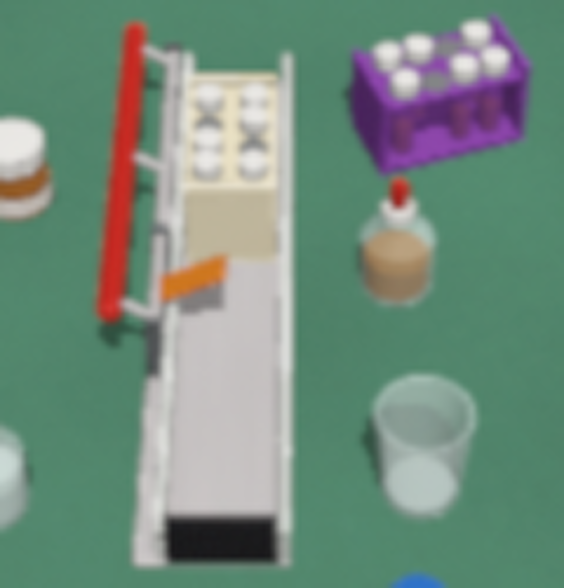

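The crops show the cream rack in the chute before the orange flap (top-view pixels 224–258). The purple rack stands outside and is ignored. The chute origin is about world (0.5635, 0.135) with axes parallel to the world's, and the rack's rear is at world y ≈ -0.042. Moving above it now.

```bash
python3 -m creep '[[19.5,25.8,0,0,0,3.55,76],[19.5,25.8,0,0,0,3.55,76],[19.5,25.8,0,0,0,3.55,76],[19.5,25.8,0,0,0,3.55,76],[19.5,25.8,0,0,0,3.55,76],[19.5,25.8,0,0,0,3.55,76],[19.5,25.8,0,0,0,3.55,76],[19.5,25.8,0,0,0,3.55,76],[19.5,25.8,0,0,0,3.55,76],[19.5,25.8,0,0,0,3.55,76]]'
python3 -m creep '[[19.5,25.8,0,0,0,3.55,76],[19.5,25.8,0,0,0,3.55,76],[19.5,25.8,0,0,0,3.55,76],[19.5,25.8,0,0,0,3.55,76],[19.5,25.8,0,0,0,3.55,76],[19.5,25.8,0,0,0,3.55,76],[19.5,25.8,0,0,0,3.55,76],[19.5,25.8,0,0,0,3.55,76],[19.5,25.8,0,0,0,3.55,76],[19.5,25.8,0,0,0,3.55,76],[0,0,0,0,0,0,76],[0,0,0,0,0,0,76]]'
```

```text
clock: 1.13
tool_pos: [0.3993, -0.3316, 0.2314]
tool_rot: [0.888, 0.459, 0.0, 0.0]
contact_force: [0.1, -0.5, 0.6]
finger_gap: 0.89
gripper_force: 0.0
clock: 2.13
tool_pos: [0.5941, -0.0736, 0.231]
tool_rot: [0.706, 0.708, -0.0, -0.0]
contact_force: [0.8, -0.9, 0.8]
finger_gap: 0.89
gripper_force: 0.0
```

```bash
python3 -m creep '[[0,0,-20,6.7,0,0,76],[0,0,-20,6.7,0,0,76],[0,0,-20,6.6,0,0,76],[0,0,-20,0,0,0,76],[0,0,-20,0,0,0,76],[0,0,0,0,0,0,76],[0,0,0,0,0,0,76]]'
python3 - <<'E'
from h import *
ims=[]
for n in("wrist","side"):
    f=cams.grab_frame(n);im=f["image"]
    if n=="side": im=im[130:280,180:330]; im=cv2.resize(im,(420,420),interpolation=2)
    else: im=cv2.resize(im,(380,285));im=np.vstack([im,np.zeros((135,380,3),np.uint8)])
    ims.append(im)
cv2.imwrite("pics/w1.png",np.hstack(ims)[:,:,::-1])
E
```

```text
clock: 2.72
tool_pos: [0.5919, -0.0755, 0.1304]
tool_rot: [0.697, 0.695, 0.122, -0.124]
contact_force: [0.0, -0.5, 0.7]
finger_gap: 0.893
gripper_force: 0.0
```

View pics/w1.png

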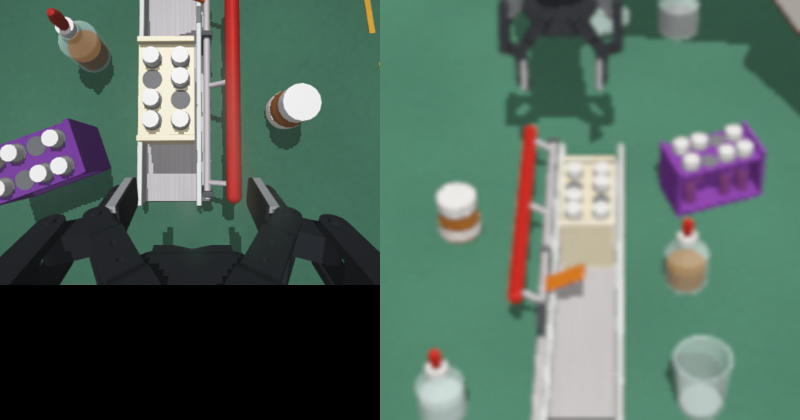

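The wrist view shows the two fingers behind the rack, one near the bar and one over the chute. Next: shift 3 mm in x and press down in steps.

```bash
python3 -m creep '[[3,0,-20,0,0,0,76],[0,0,-18,0,0,0,76],[0,0,-12,0,0,0,76],[0,0,0,0,0,0,76],[0,0,0,0,0,0,76]]'
python3 -m creep '[[0,0,-7,0,0,0,76],[0,0,-7,0,0,0,76],[0,0,0,0,0,0,76],[0,0,0,0,0,0,76]]'
python3 -m creep '[[0,0,-7,0,0,0,76],[0,0,-7,0,0,0,76],[0,0,0,0,0,0,76],[0,0,0,0,0,0,76]]'
```

```text
clock: 3.23
tool_pos: [0.5966, -0.0747, 0.0819]
tool_rot: [0.696, 0.696, 0.123, -0.123]
contact_force: [0.6, 0.4, 0.5]
finger_gap: 0.893
gripper_force: 0.0
clock: 3.57
tool_pos: [0.5963, -0.0748, 0.0671]
tool_rot: [0.696, 0.696, 0.123, -0.123]
contact_force: [-1.1, -0.6, -0.3]
finger_gap: 0.895
gripper_force: 0.0
clock: 3.9
tool_pos: [0.6021, -0.0753, 0.0558]
tool_rot: [0.695, 0.697, 0.127, -0.119]
contact_force: [5.4, 2.1, 5.8]
finger_gap: 0.889
gripper_force: 3.2
```

The finger is landing on the outer flank of the bar, shown by a +x force. I'll lift, shift 6 mm inwards and press again.

```bash
python3 -m creep '[[0,0,12,0,0,0,76],[0,0,10,0,0,0,76],[-6,0,0,0,0,0,76],[0,0,0,0,0,0,76],[0,0,0,0,0,0,76]]'
python3 -m creep '[[0,0,-10,0,0,0,76],[0,0,-6,0,0,0,76],[0,0,-6,0,0,0,76],[0,0,0,0,0,0,76],[0,0,0,0,0,0,76]]'
python3 - <<'E'
from h import *
ims=[]
for n in("wrist","side"):
    f=cams.grab_frame(n);im=f["image"]
    if n=="side": im=im[150:270,190:310]; im=cv2.resize(im,(420,420),interpolation=2)
    else: im=cv2.resize(im,(380,285));im=np.vstack([im,np.zeros((135,380,3),np.uint8)])
    ims.append(im)
cv2.imwrite("pics/w2.png",np.hstack(ims)[:,:,::-1])
E
```

```text
clock: 4.32
tool_pos: [0.5894, -0.0747, 0.075]
tool_rot: [0.696, 0.696, 0.122, -0.123]
contact_force: [-1.0, -0.6, 0.2]
finger_gap: 0.893
gripper_force: 0.0
clock: 4.73
tool_pos: [0.589, -0.0746, 0.0521]
tool_rot: [0.697, 0.696, 0.122, -0.124]
contact_force: [-2.4, 0.2, 1.3]
finger_gap: 0.888
gripper_force: 1.4
```

View pics/w2.png

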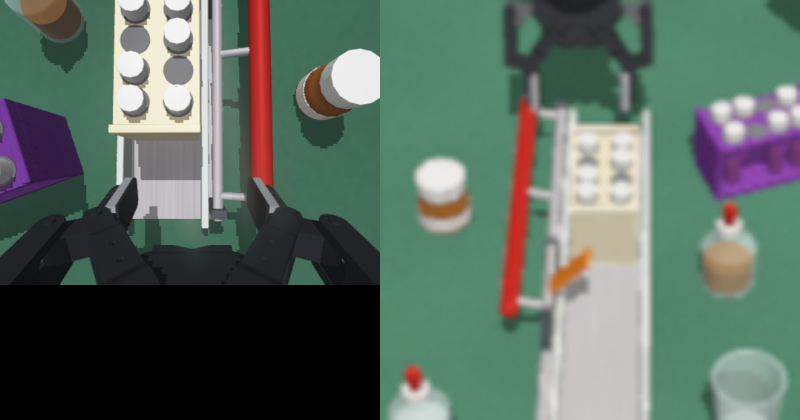

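The finger is now on the bar and the flap has started to rise. Pressing on.

```bash
python3 -m creep '[[1,0,-6,0,0,0,76],[0,0,-5,0,0,0,76],[0,0,0,0,0,0,76],[0,0,0,0,0,0,76]]'
python3 -m creep '[[0,0,-5,0,0,0,76],[0,0,-4,0,0,0,76],[0,0,0,0,0,0,76],[0,0,0,0,0,0,76]]'
python3 - <<'E'
from h import *
t=cams.grab_frame("top");s=cams.grab_frame("side")
for f,b in((t,(145,155,290,215)),(s,(215,165,275,295))):
  for lo,hi in (((0,150,70),(5,255,255)),((7,150,100),(16,255,255))):
    print([np.round(x,1).tolist() for x in ends(mask(f,lo,hi,b))])
r=[ends(mask(f,(0,150,70),(5,255,255),b)) for f,b in((t,(145,155,290,215)),(s,(215,165,275,295)))]
print(tri(t,r[0][1],s,r[1][2]))
o=[ends(mask(f,(7,150,100),(16,255,255),b))[0] for f,b in((t,(145,155,290,215)),(s,(215,165,275,295)))]
print(tri(t,o[0],s,o[1]))
E
```

```text
clock: 5.17
tool_pos: [0.5917, -0.0748, 0.0422]
tool_rot: [0.696, 0.696, 0.123, -0.123]
contact_force: [-2.9, 0.3, 3.4]
finger_gap: 0.891
gripper_force: 2.0
clock: 5.5
tool_pos: [0.5917, -0.0747, 0.0337]
tool_rot: [0.696, 0.696, 0.123, -0.123]
contact_force: [-2.7, 0.4, 5.2]
finger_gap: 0.891
gripper_force: 3.1
[[228.7, 169.2], [192.5, 168.7], [267.5, 169.8], 322]
[[203.0, 176.5], [199.5, 176.2], [206.5, 176.8], 12]
[[229.8, 215.5], [232.7, 184.7], [227.1, 244.6], 257]
[[238.7, 224.0], [239.3, 218.5], [238.1, 229.5], 11]
(array([0.63859742, 0.17420127, 0.03328494]), np.float64(0.0005483338909230685))
(array([0.60503412, 0.13587065, 0.07982123]), np.float64(0.0007186546390342841))
```

Triangulation puts the bar axis at z ≈ 33 mm, so the gate is at about 1.0 rad and held with 5 N. Pushing along the chute.

```bash
python3 -m creep '[[2,4,-1,0,0,0,76],[0,6,0,0,0,0,76],[0,6,0,0,0,0,76],[0,6,0,0,0,0,76],[0,6,0,0,0,0,76],[0,6,0,0,0,0,76],[0,6,0,0,0,0,76],[0,6,0,0,0,0,76],[0,6,0,0,0,0,76],[0,6,0,0,0,0,76],[0,0,0,0,0,0,76]]'
python3 - <<'E'
from h import *
t=cams.grab_frame("top");s=cams.grab_frame("side")
B=((145,155,290,215),(215,165,275,295))
r=[ends(mask(f,(0,150,70),(5,255,255),b)) for f,b in zip((t,s),B)]
print(tri(t,r[0][1],s,r[1][2]))
A=cv2.resize(t["image"][145:215,140:290],(750,350),interpolation=2)
C=cv2.resize(s["image"][180:290,205:295],(205,250),interpolation=2)
C=np.hstack([C,np.zeros((250,545,3),np.uint8)]);w=cv2.resize(cams.grab_frame("wrist")["image"],(333,250));C[:,300:633]=w
cv2.imwrite("pics/p1.png",np.vstack([A,C])[:,:,::-1])
E
```

```text
clock: 6.52
tool_pos: [0.5945, -0.0161, 0.033]
tool_rot: [0.696, 0.697, 0.123, -0.122]
contact_force: [1.1, -1.5, 5.6]
finger_gap: 0.888
gripper_force: 2.5
(array([0.63846225, 0.17452763, 0.02957657]), np.float64(0.0015208457825517734))
```

View pics/p1.png

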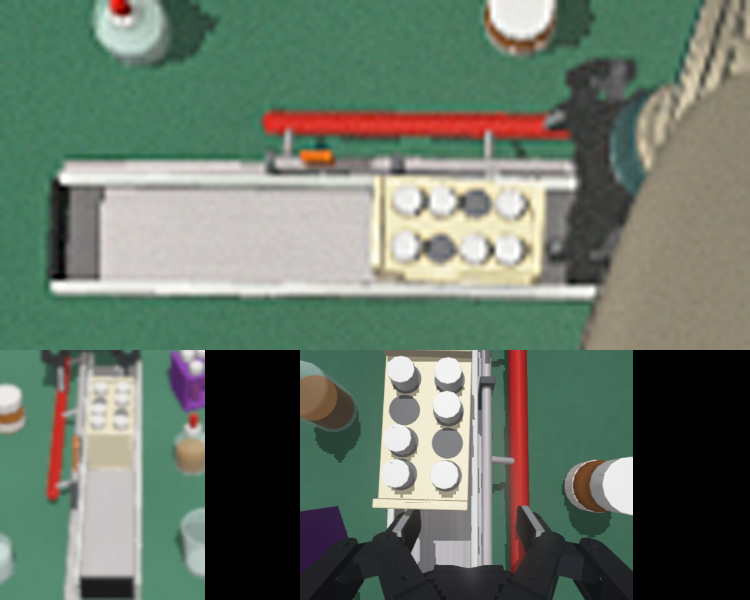

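The rack moves ahead of the finger (front edge at column 215) and the flap stands upright clear of the chute. I'll keep pushing and watch the force.

```bash
python3 -m creep '[[0,6,0,0,0,0,76],[0,6,0,0,0,0,76],[0,6,0,0,0,0,76],[0,6,0,0,0,0,76],[0,6,0,0,0,0,76],[0,6,0,0,0,0,76],[0,6,0,0,0,0,76],[0,6,0,0,0,0,76],[0,6,0,0,0,0,76],[0,6,0,0,0,0,76]]'
python3 -m creep '[[0,6,0,0,0,0,76],[0,6,0,0,0,0,76],[0,6,0,0,0,0,76],[0,6,0,0,0,0,76],[0,6,0,0,0,0,76],[0,6,0,0,0,0,76]]'
python3 - <<'E'
from h import *
t=cams.grab_frame("top");s=cams.grab_frame("side")
B=((145,155,290,215),(215,165,275,295))
r=[ends(mask(f,(0,150,70),(5,255,255),b)) for f,b in zip((t,s),B)]
print(tri(t,r[0][1],s,r[1][2]))
A=cv2.resize(t["image"][145:215,140:290],(750,350),interpolation=2)
C=cv2.resize(s["image"][180:290,205:295],(205,250),interpolation=2)
C=np.hstack([C,np.zeros((250,545,3),np.uint8)]);w=cv2.resize(cams.grab_frame("wrist")["image"],(333,250));C[:,300:633]=w
cv2.imwrite("pics/p2.png",np.vstack([A,C])[:,:,::-1])
E
```

```text
clock: 7.5
tool_pos: [0.5939, 0.0423, 0.0325]
tool_rot: [0.697, 0.696, 0.122, -0.122]
contact_force: [-0.2, -6.1, 6.8]
finger_gap: 0.89
gripper_force: 3.6
clock: 8.0
tool_pos: [0.5937, 0.0784, 0.0324]
tool_rot: [0.697, 0.696, 0.122, -0.122]
contact_force: [-0.1, -5.9, 6.1]
finger_gap: 0.892
gripper_force: 3.6
(array([0.63821487, 0.17453445, 0.02952677]), np.float64(0.00198621109854593))
```

View pics/p2.png

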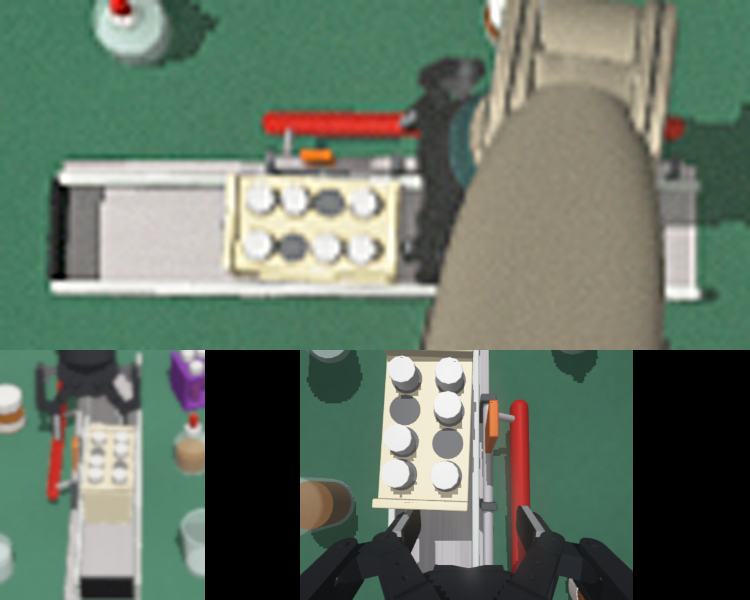

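The rack is passing the flap: front edge at column 185, centre near chute y +2, and the flap upright beside it with no sideways force. To keep the palm above the flap I'll raise the hand 1.5 mm and stop with the rack at about +78.

```bash
python3 -m creep '[[0,6,0.7,0,0,0,76],[0,6,0.8,0,0,0,76],[0,6,0,0,0,0,76],[0,6,0,0,0,0,76],[0,6,0,0,0,0,76],[0,6,0,0,0,0,76],[0,5,0,0,0,0,76]]'
python3 -m creep '[[0,5,0,0,0,0,76],[0,5,0,0,0,0,76],[0,5,0,0,0,0,76],[0,5,0,0,0,0,76],[0,5,0,0,0,0,76],[0,5,0,0,0,0,76],[0,5,0,0,0,0,76],[0,0,0,0,0,0,76]]'
python3 - <<'E'
from h import *
t=cams.grab_frame("top");s=cams.grab_frame("side")
A=cv2.resize(t["image"][145:215,140:290],(750,350),interpolation=2)
C=cv2.resize(s["image"][180:290,205:295],(205,250),interpolation=2)
C=np.hstack([C,np.zeros((250,545,3),np.uint8)]);w=cv2.resize(cams.grab_frame("wrist")["image"],(333,250));C[:,300:633]=w
cv2.imwrite("pics/p3.png",np.vstack([A,C])[:,:,::-1])
E
```

```text
clock: 8.73
tool_pos: [0.5931, 0.1208, 0.0336]
tool_rot: [0.696, 0.697, 0.122, -0.123]
contact_force: [-1.3, -4.3, 5.4]
finger_gap: 0.889
gripper_force: 3.2
clock: 9.4
tool_pos: [0.5928, 0.1566, 0.0338]
tool_rot: [0.696, 0.697, 0.123, -0.124]
contact_force: [-0.4, -0.8, 4.5]
finger_gap: 0.887
gripper_force: 2.7
```

View pics/p3.png

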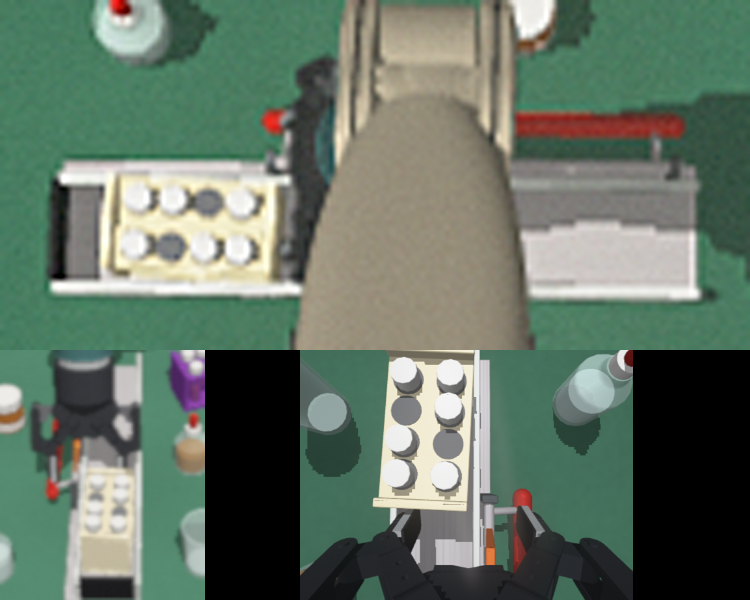

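The rack is at about chute y +78, fully past the flap (rear edge at column 196, flap beside the bar-side wall). I'll back off 4 mm, then let the bar rise slowly and lift clear.

```bash
python3 -m creep '[[0,-2,0,0,0,0,76],[0,-2,0,0,0,0,76],[0,0,4,0,0,0,76],[0,0,4,0,0,0,76],[0,0,4,0,0,0,76],[0,0,4,0,0,0,76],[0,0,4,0,0,0,76],[0,0,4,0,0,0,76],[0,0,4,0,0,0,76],[0,0,4,0,0,0,76],[0,0,5,0,0,0,76],[0,0,5,0,0,0,76]]'
python3 -m creep '[[0,0,10,0,0,0,76],[0,0,15,0,0,0,76],[0,0,20,0,0,0,76],[0,0,20,0,0,0,76],[0,-10,20,0,0,0,76],[0,-30,10,0,0,0,76],[0,-30,0,0,0,0,76],[0,-30,0,0,0,0,76],[0,-30,0,0,0,0,76],[0,-30,0,0,0,0,76],[0,-20,0,0,0,0,76],[0,0,0,0,0,0,76]]'
python3 - <<'E'
from h import *
t=cams.grab_frame("top");s=cams.grab_frame("side")
B=((145,155,290,215),(215,165,275,295))
o=[ends(mask(f,(7,150,100),(16,255,255),b)) for f,b in zip((t,s),B)]
print(tri(t,o[0][0],s,o[1][0]),o[0][3])
A=cv2.resize(t["image"][145:215,140:290],(750,350),interpolation=2)
C=cv2.resize(s["image"][180:290,205:295],(205,250),interpolation=2)
C=np.hstack([C,np.zeros((250,545,3),np.uint8)])
cv2.imwrite("pics/p4.png",np.vstack([A,C])[:,:,::-1])
E
```

```text
clock: 10.55
tool_pos: [0.5943, 0.1508, 0.0764]
tool_rot: [0.696, 0.696, 0.123, -0.122]
contact_force: [0.0, -0.3, -0.8]
finger_gap: 0.89
gripper_force: 0.0
clock: 11.55
tool_pos: [0.5947, -0.033, 0.1715]
tool_rot: [0.698, 0.695, 0.123, -0.121]
contact_force: [0.4, 1.3, -0.1]
finger_gap: 0.892
gripper_force: 0.0
(array([0.58514094, 0.13613982, 0.06018705]), np.float64(0.000469986884755501)) 71
```

View pics/p4.png

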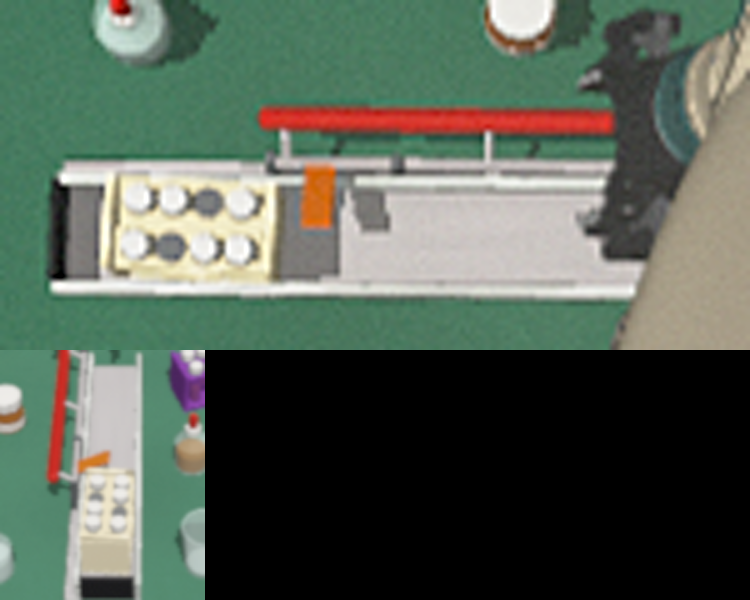

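The gate is shut (flap centroid as at the start) and the rack's rear stands about 15 mm beyond the flap (columns 195 and 200). The robot is clear, so I'll hand in.

```bash
python3 -c "
from rig import order
print(order.hand_in())"
```

```text
the job is handed in; nothing more can be done
None
```

The job is handed in: the rack was pushed through the held-open gate to about chute y +78 mm (66 needed), the gate is shut behind it and the arm is clear; hand-in returned no verdict.

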